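Shuffle the module tray and plug the capacitor module into the test bay

TASK

Free the test bay of the module tray by sliding the module that stands in it sideways into the empty place, fully across against the tray's side wall; then slide the capacitor module forward along its lane into the bay and press it fully home against the spring-backed contact block, with a firm push of about 15 N held for a moment. Slide the modules, never lift or tip one, and never push one against the tray's walls or the contact block with more than 25 N. Ease off and let go so that the capacitor module stays home, with the third module still in its place and the other things on the bench not disturbed.

Things in the scene. Friction and masses are not known exactly. Their poses are not given: they have to be found in the camera images.
- tray: White fixed tray for 2 x 2 sliding modules. Origin on the bench; x along the lanes, away from the robot, y left, z up. Floor 5 mm, walls 16 mm above the bench. In mm, inner faces: near wall x -79.5, left wall y 79 (to x 165), right wall y -79; rib 3 thick at y 0 from the near wall to x -8; far wall of the right column x 78 (y -79 to -3). Sideways play in a lane 3.5 mm.
- near_left (a point): Centre, on the tray floor, of the near left place (tray x -41, y 40 mm), where the capacitor module starts. Its lane runs along tray +x through the test bay to the contact block. Modules start within 1 mm of the place centres.
- near_right (a point): Centre, on the tray floor, of the near right place (tray x -41, y -40 mm). The heatsink and transformer modules start here and in the test bay, either way round; the one here stays here.
- bay (a point): Centre, on the tray floor, of the test bay, far left (tray x 37, y 40 mm), as the module standing there at the start has it. A module home against the contact block lies 10 to 38 mm farther along tray +x.
- empty_place (a point): Centre, on the tray floor, of the far right place (tray x 37, y -40 mm), empty at the start. A module fully across, touching the right wall, has its centre at tray y -42; up to 2.5 mm short counts. The floor is slick: sliding a module takes 1 to 5 N, more if pressed down, and this adds to the push felt at the wrist.
- block_zone (a point): Contact block: black, 62 mm wide, top 24 mm above the bench, at the lane's far end. Clamped anew each time: its flat front face is somewhere from 14 mm nearer to 14 mm farther along tray x than this fixed point (tray x 98, y 40); not measured, find it by feel. Sprung: gives 1 mm per 4 N, at most 7 mm, and comes back when eased. Home = plate edge on the face.
- capacitor: Module, loose, about 0.4 kg: grey plate 74 x 74 x 12 mm with tiny black pin headers along its +x edge. Origin: centre of the underside; axes along the edges, parallel to the tray's. On it, centred, one upright black can, diameter 32 mm, from 12 to 52 mm above the origin. It goes into the bay.
- heatsink: Module, loose, about 0.4 kg: grey plate 74 x 74 x 12 mm with tiny black pin headers along its +x edge. Origin: centre of the underside; axes along the edges, parallel to the tray's. On it, centred, a square aluminium heatsink with six upright fins, 36 x 36 mm, from 12 to 52 mm above the origin.
- transformer: Module, loose, about 0.4 kg: grey plate 74 x 74 x 12 mm with tiny black pin headers along its +x edge. Origin: centre of the underside; axes along the edges, parallel to the tray's. On it, centred, a dark steel transformer core, 30 mm in x, 32 mm in y, from 12 to 50 mm above the origin; a copper winding bulges to 44 mm in x (look only).
- seat_pin (a joint): Small brass sensing pin, 7 mm in diameter, in the middle of the contact block's front face, pointing at the module. 0 = stands 4 mm out, 0.004 m = pushed flush: module home. Very soft spring (0.2 N at most), so friction keeps a released module home. Fully home means over 0.003.
- multimeter: Bystander: orange hand multimeter lying face up, 150 x 74 x 32 mm, loose; origin centre of the underside, x along its length.
- screwdriver: Bystander: loose screwdriver lying on the bench, 170 mm long along its x, black handle.
- terminal: Bystander: loose black terminal block 50 x 18 x 16 mm; origin centre of the underside.
- spare_cap: Bystander: loose bare black capacitor can standing upright on the far right ledge of the tray, 26 mm in diameter, 30 mm high, no plate; origin centre of the underside.
- probe: Bystander: loose black oscilloscope probe lying on the bench, 110 mm long along its x, 20 mm wide, 12 mm high.

How it is judged:
On the way, in this order (a step that is already met when the one before it is completed fails the run):
1. the module that stood in the bay is fully across in the empty place (((x of heatsink in the frame of tray between 0.028 and 0.048 m and y of heatsink in the frame of tray below -0.0395 m and distance of transformer from where it was at the start of the episode below 0.008 m) or (x of transformer in the frame of tray between 0.028 and 0.048 m and y of transformer in the frame of tray below -0.0395 m and distance of heatsink from where it was at the start of the episode below 0.008 m))), for 0.2 s.
2. the capacitor module is in the bay and pressed home against the contact block with over 8 N (x of capacitor in the frame of tray above 0.043 m and y of capacitor in the frame of tray between 0.034 and 0.046 m and value of joint seat_pin above 0.003 m and contact force between capacitor and tray above 8 N), for 0.2 s.
At the end, for the whole second after the job is handed in: The capacitor module lies flat in the bay lane with the seat pin pushed in over 3 of its 4 mm; the module that stood in the bay lies flat in the far right place, within 2.5 mm of touching the right wall; the third module is within 8 mm of where it stood; all are at rest (x of capacitor in the frame of tray above 0.043 m and y of capacitor in the frame of tray between 0.034 and 0.046 m and value of joint seat_pin above 0.003 m and z of each of capacitor, heatsink, transformer in the frame of tray below 0.008 m and angle between each of capacitor, heatsink, transformer's own z axis and vertical below 0.06 rad and ((x of heatsink in the frame of tray between 0.028 and 0.048 m and y of heatsink in the frame of tray below -0.0395 m and distance of transformer from where it was at the start of the episode below 0.008 m) or (x of transformer in the frame of tray between 0.028 and 0.048 m and y of transformer in the frame of tray below -0.0395 m and distance of heatsink from where it was at the start of the episode below 0.008 m)) and linear speed of each of capacitor, heatsink, transformer below 0.01 m/s).
It fails at once if a module is lifted more than 6 mm off the tray floor or tipped over 0.2 rad (z of any of capacitor, heatsink, transformer in the frame of tray above 0.011 m or angle between any of capacitor, heatsink, transformer's own z axis and vertical above 0.2 rad).
It fails at once if a module is pushed against the tray's walls or the contact block with more than 25 N (contact force between any of capacitor, heatsink, transformer and tray above 25 N).
It fails at once if a bystander is moved more than 20 mm (distance of any of multimeter, screwdriver, terminal, spare_cap, probe from where it was at the start of the episode above 0.02 m).
It also fails if it takes over 64 s, if anything falls off the work surface, if the arm or the gripper's body presses on something with over 40 N, if the wrist force passes 120 N, or if a joint passes its speed limit or range.

ROBOT

A 7-joint arm with a two-finger parallel gripper is mounted at the origin on the work surface. World frame = base frame: x ahead of the robot, y to its left, z up, the work surface at z = 0. Lengths are in m, angles in rad, forces in N, time in s.
With the tool pointing down it reaches from about 0.425 to 0.975 m from the base axis. Payload 16.7 kg.
Tool frame: the origin (TCP) lies on the centre line of the jaws, within the pads' length; the fingertips stand 11 mm ahead of it and the grasp point (between the pads) lies 8 mm behind it; z points along the fingers, y is the line along which they close (so a half turn about z gives the same grasp; the last joint's range is limited). The gripper opens to 85 mm and grips with 20 to 120 N. Pads are 22 mm wide; open, the fingers measure 114 mm over their backs; the gripper's body (76 mm by 85 mm) begins 54 mm behind the grasp point. The pads swing forward as they close: fully open they stand 13 mm farther back than shut.
Start: joints at [-0.149, 0.426, 0.074, 1.606, -0.034, 1.111, -0.067], TCP at [0.675, -0, 0.242] pointing down, gripper open.
Joint ranges: [-2.85, 2.85], [-0.5, 2.14], [-1.23, 1.37], [0.21, 2.46], [-1.02, 4.16], [0.16, 2.05], [-2.73, 2.73]. Speed limits (rad/s): [1.89, 1.89, 2.39, 2.39, 3.01, 3.01, 3.01].

INTERFACE

Orientations are given as a rotation vector (axis times angle).
In Python, from plant import get_obs, snapshot, workorder gives the robot as it stands. The module is installed in compiled form; this text tells all that it offers.
- The arm moves only by the tool send_rows, never from a script. Its argument "motion" is a list of rows, each a list of 3 entries, a list of its own where there are three numbers: the shift along the world's x, y, z in parts of the range, where 1.0 means 0.4 m, then the turn about the world's z in normalised numbers (1 is 360 degrees), then the opening, from -1 (shut) to 1 (fully open). In form: [[[tx, ty, tz], turn, fingers], ...]. A call has exactly 10 rows; each row is the pose to reach, as a shift and turn from the pose commanded when the call began; what a row does not reach only later rows make up. A row lasts 1/12 s, in which the tool goes at most 41.7 mm and 7.16 degrees, less where a joint would pass 70% of its speed; a pose out of reach is approached as far as the arm can. A call with a gripper value outside its range is refused whole. The fingers move at their own pace and stop on an object; the grip force is fixed at half the most. Time passes only in rows, so rows that repeat a pose let the fingers close, or fill a call up. It gives the time, the measured TCP pose, the force, the opening and the grip force at its end, in the units of the state.
- get_obs(): the state, without advancing time (a new reading comes with each control period).
- snapshot(name): name is "scene" or "side" or "wrist"; returns a dict with "image" (384x512x3 uint8, blue, green, red), "intrinsics" (3x3 intrinsics, pixels), "rvec" (rotation vector, rad) and "tvec" (3), from world to camera coordinates, as OpenCV has them. Camera axes: x right, y down, z forward; pixel columns grow to the right and rows downward; lengths in m; the calibration is good to about 2 mm. A picture is of the moment at which its call begins. There is no depth.
- workorder.close_job(): hands the job in; it is judged then, once.
The state is a dict: "time": time; "joint_pos": joint angles; "dq": joint speeds; "tau": joint torques, N m; "ee_pos": TCP position; "eef_rot": TCP orientation; "force": force on the tool from outside, world axes, zero at the start; "wrist_torque": the same for the moment, N m; "width": finger opening in m; "grip_force": force on a finger pad.
Only numpy, scipy, OpenCV 4.12 (cv2) and the standard library are available. Lean on these libraries where they do the work, as an engineer would, in place of code of your own. Each camera call takes 0.05 s, during which the arm holds its last target. There are 200 camera calls.

## Working session

There is one attempt and no reset: what is moved stays moved. The work goes in short steps, Python scripts to look and compute and a tool call to move; the robot and the scene stay as the last step left them, time stands still between calls to the robot, and variables do not carry over. Pictures are saved under pics/ and viewed, at most 10 in all, crops included, and the job is handed in when it is done.

Besides the shell and the picture viewer there is one more tool, called after "Emit:" in YAML: its name, and indented under it one key for each argument. send_rows: Moves the arm, as the interface text tells. Its arguments: {"type":"object","properties":{"motion":{"type":"array"}},"required":["motion"]}

```bash
mkdir -p pics; cat > h.py <<'E'
import numpy as np, cv2
from plant import get_obs, snapshot, workorder
def ray(s,u,v,z):
    R=cv2.Rodrigues(np.array(s["rvec"],float))[0];t=np.array(s["tvec"],float).ravel()
    K=np.array(s["intrinsics"],float)
    d=R.T@np.linalg.inv(K)@np.array([u,v,1.]);c=-R.T@t
    return c+d*(z-c[2])/d[2]
def proj(s,P):
    return cv2.projectPoints(np.array(P,float).reshape(-1,1,3),np.array(s["rvec"],float),np.array(s["tvec"],float),np.array(s["intrinsics"],float),None)[0].reshape(-1,2)
E
python3 - <<'E'
from h import *
import pickle
for n in("scene","side","wrist"):
    s=snapshot(n);pickle.dump(s,open(f"{n}0.pkl","wb"));cv2.imwrite(f"pics/{n}0.png",s["image"])
    R=cv2.Rodrigues(np.array(s["rvec"],float))[0];print(n,(-R.T@np.array(s["tvec"]).ravel()).round(3),R[2].round(2))
a=[cv2.imread(f"pics/{n}0.png") for n in("scene","side","wrist")]
o=get_obs();print(o["time"],o["ee_pos"],o["eef_rot"],o["force"],o["width"])
E
```

```text
scene [ 1.146 -0.491  0.716] [-0.55  0.5  -0.67]
side [ 0.298 -0.54   0.508] [ 0.39  0.72 -0.58]
wrist [0.676 0.075 0.374] [-0.   -0.3  -0.95]
0.15 [ 6.74703223e-01 -6.59848095e-05  2.41773687e-01] [-2.22103295e+00 -2.22098276e+00  1.23236063e-03] [-0.24029023  0.24537179 -0.20652517] 0.08531181554425088
```

View pics/scene0.png

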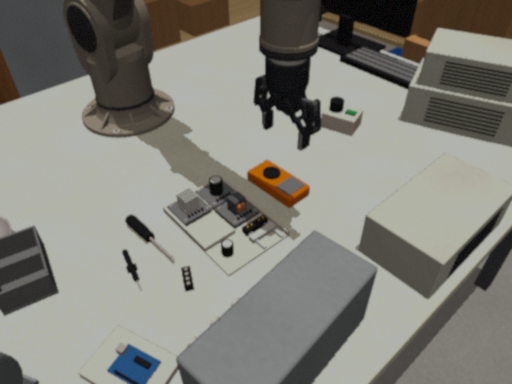

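View pics/side0.png

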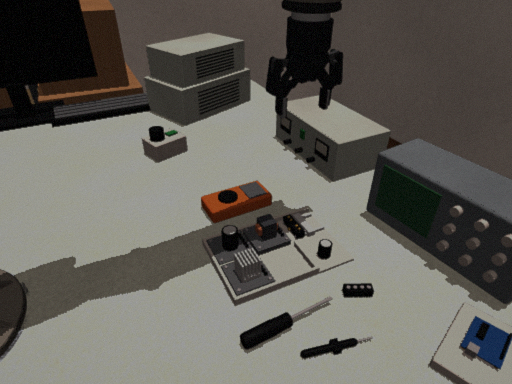

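The scene picture shows the heatsink near right at about (190,203), the capacitor near left at (216,188), the transformer in the bay at (238,205), and the spare can on the far right ledge at (227,247). The multimeter is just left of the tray. I'll enlarge both views for tray corners.

```bash
python3 - <<'E'
import cv2
a=cv2.imread("pics/scene0.png")[155:285,150:310];cv2.imwrite("pics/c1.png",cv2.resize(a,None,fx=4.6,fy=4.6,interpolation=3))
a=cv2.imread("pics/side0.png")[175:305,195:365];cv2.imwrite("pics/c2.png",cv2.resize(a,None,fx=4.6,fy=4.6,interpolation=3))
E
```

```text
(no output)
```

View pics/c1.png

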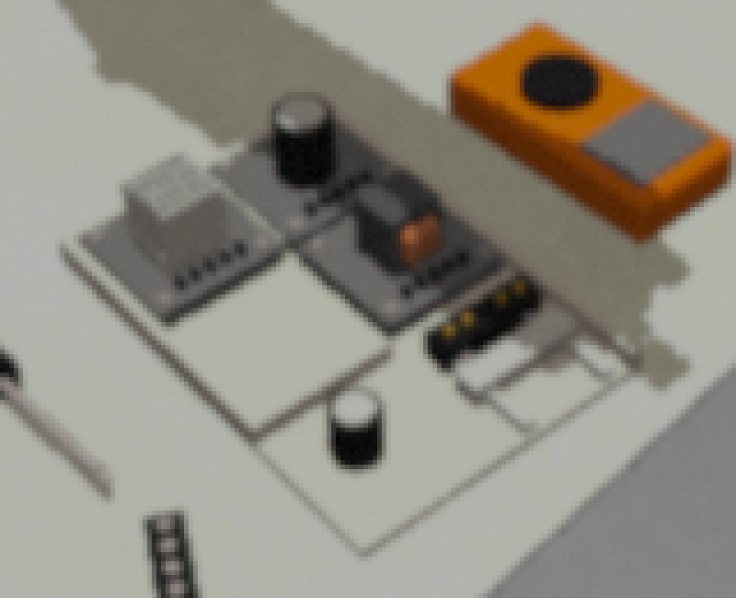

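View pics/c2.png

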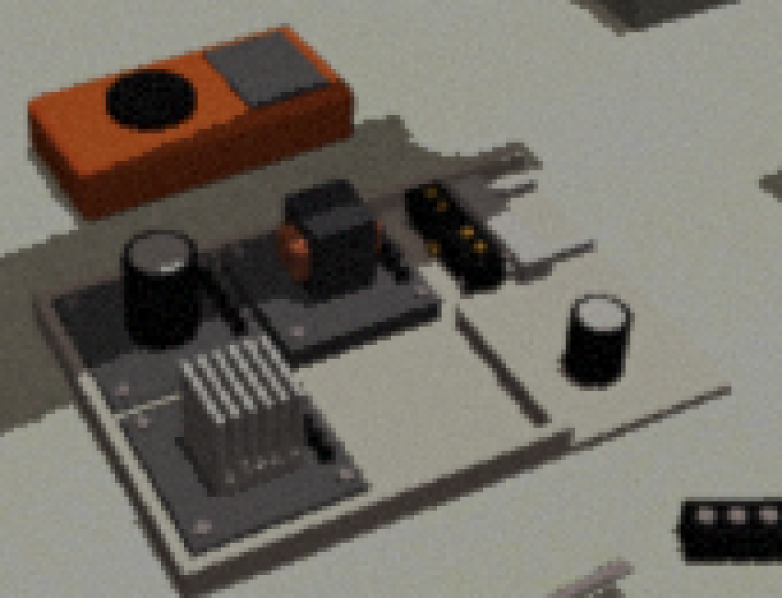

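The crops show the transformer standing in the bay with its core at c1 (405,205) and c2 (330,205). The capacitor can top is at c1 (302,110) and c2 (162,252), and the heatsink near right at c1 (176,182) and c2 (245,365). I'll fit the tray pose from these tops and the plate corners.

```bash
python3 - <<'E'
from h import *
import pickle
from scipy.optimize import least_squares
S=pickle.load(open("scene0.pkl","rb"));D=pickle.load(open("side0.pkl","rb"))
A=[((-41,40,57),(302,112)),((-41,-40,57),(176,183)),((-4,-77,17),(168,316)),((74,3,17),(392,326)),((0,3,17),(300,252)),((74,77,17),(507,240))]
B=[((-41,40,57),(162,253)),((-41,-40,57),(243,366)),((-78,-77,17),(193,550)),((-4,-77,17),(368,488)),((74,3,17),(438,300)),((0,3,17),(298,353))]
def W(p,P):
    c,s=np.cos(p[2]),np.sin(p[2]);P=np.array(P)/1000.
    return P@np.array([[c,s,0],[-s,c,0],[0,0,1]])+[p[0],p[1],0]
def px(L,o): return np.array([q for _,q in L])/4.6+o-0.4
a=px(A,(150,155));b=px(B,(195,175))
PA=[p for p,_ in A];PB=[p for p,_ in B]
f=lambda p:np.r_[(proj(S,W(p,PA))-a).ravel(),(proj(D,W(p,PB))-b).ravel()]
r=least_squares(f,[.7,0,0],loss="soft_l1");print(r.x);print(f(r.x).reshape(-1,2).round(1))
p=r.x
for n,q in dict(nl=(-41,40,0),nr=(-41,-40,0),bay=(37,40,0),emp=(37,-40,0),blk=(98,40,0)).items():print(n,W(p,[q])[0].round(4))
# objects: block near top right corner etc, spare can
R=np.array([[np.cos(p[2]),np.sin(p[2])],[-np.sin(p[2]),np.cos(p[2])]])
def tr(s,o,uv,z): 
    w=ray(s,*(np.array(uv)/4.6+o-0.4),z); return (R@(w[:2]-p[:2])*1000).round(1)
for uv in [(428,335),(515,278)]:print("blk c1 top front",tr(S,(150,155),uv,.024))
for uv in [(408,188),(468,255)]:print("blk c2",tr(D,(195,175),uv,.024))
print("trafo top", tr(D,(195,175),(330,207),.055),tr(S,(150,155),(405,205),.055))
print("can",tr(S,(150,155),(356,410),.046),tr(D,(195,175),(600,312),.046))
for uv in [(455,80),(540,25),(730,150),(645,210)]:print("mm",tr(S,(150,155),uv,.032))
pickle.dump(p,open("p.pkl","wb"))
E
```

```text
[ 0.53946147 -0.08391265 -0.02349453]
[[ 0.1  0.1]
 [-0.8 -0.1]
 [-1.4 -0. ]
 [-0.3 -0.5]
 [-0.3 -1.7]
 [-0.2  2.8]
 [-0.1 -0.6]
 [-0.1  1.6]
 [ 0.4 -0.6]
 [ 0.8 -1.7]
 [ 0.8 -0.9]
 [-1.9 -1.3]]
nl [ 0.4994 -0.043   0.    ]
nr [ 0.4975 -0.1229  0.    ]
bay [ 0.5774 -0.0448  0.    ]
emp [ 0.5755 -0.1248  0.    ]
blk [ 0.6384 -0.0462  0.    ]
blk c1 top front [96.9  7.7]
blk c1 top front [95.7 64. ]
blk c2 [93.5 68.3]
blk c2 [93.9 14.6]
trafo top [36.1 37.4] [45.9 36.7]
can [127.3 -57.9] [109.  -61.2]
mm [-32.9 134.3]
mm [-38.4 200.9]
mm [105.4 203.8]
mm [108.8 139.2]
```

```bash
python3 - <<'E'
from h import *
import pickle
s=pickle.load(open("wrist0.pkl","rb"));p=pickle.load(open("p.pkl","rb"));print(s["intrinsics"][0])
c=[(x,y,.016) for x in(.45,.7) for y in (-.17,0.)];print(proj(s,c).round(0))
cv2.imwrite("pics/w1.png",cv2.resize(s["image"],(800,600),interpolation=3))
E
```

```text
[307.30035142   0.         255.77549797]
[[ 88. 287.]
 [ 65. 164.]
 [274. 287.]
 [276. 164.]]
```

View pics/w1.png

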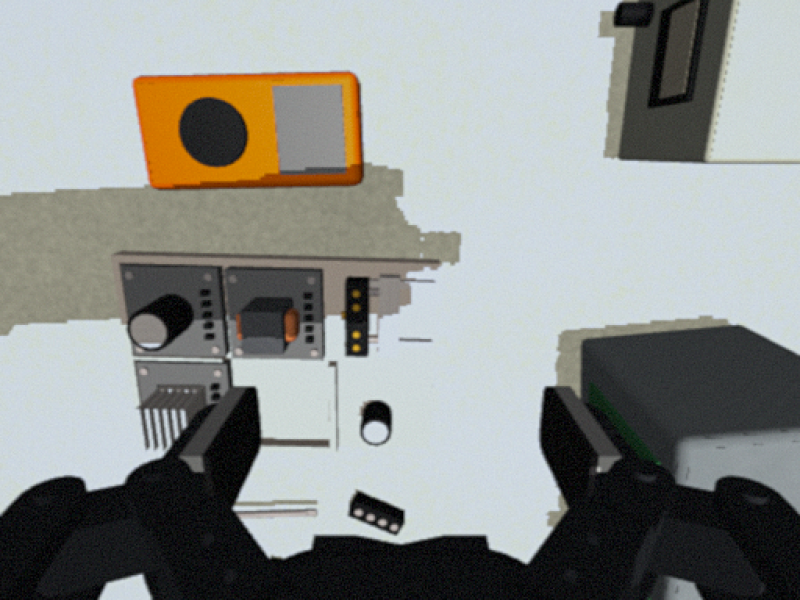

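The wrist view (800x600) shows the transformer plate with corners (228,268) to (325,358) and the capacitor plate with corners (120,265) to (225,356). The block's front edge is at column 346, the spare can top at (376,432), and there are no obstructions over the tray. I'll refine the fit.

```bash
python3 - <<'E'
from h import *
import pickle
from scipy.optimize import least_squares
S=pickle.load(open("wrist0.pkl","rb"))
A=[((0,77,17),(228,268)),((74,77,17),(323,269)),((74,3,17),(325,357)),((0,3,17),(230,357)),((-78,77,17),(120,265)),((-4,77,17),(220,266)),((-4,3,17),(225,355)),((-78,3,17),(134,356)),((-78,-3,17),(136,362)),((-4,-3,17),(230,361)),((-41,40,57),(148,331))]
def W(p,P):
    c,s=np.cos(p[2]),np.sin(p[2]);P=np.array(P)/1000.
    return P@np.array([[c,s,0],[-s,c,0],[0,0,1]])+[p[0],p[1],0]
a=np.array([q for _,q in A])*.64-.2
PA=[q for q,_ in A]
f=lambda p:(proj(S,W(p,PA))-a).ravel()
r=least_squares(f,[.7,0,0],loss="soft_l1");p=r.x;print(p);print(f(p).reshape(-1,2).round(1).tolist())
for n,q in dict(nl=(-41,40,0),nr=(-41,-40,0),bay=(37,40,0),emp=(37,-40,0),blk=(98,40,0)).items():print(n,W(p,[q])[0].round(4))
R=np.array([[np.cos(p[2]),np.sin(p[2])],[-np.sin(p[2]),np.cos(p[2])]])
def tr(uv,z): return (R@(ray(S,*(np.array(uv)*.64-.2),z)[:2]-p[:2])*1000).round(1)
print("block",[tr(u,.024) for u in((346,279),(346,356),(369,279),(369,356))])
print("can",tr((376,432),.046),tr((376,432),.035),"mm",[tr(u,.032) for u in((152,187),(362,183),(136,77))])
print("trafo top",[tr(u,.055) for u in((243,310),(288,312),(286,349),(240,347))])
pickle.dump(p,open("p.pkl","wb"))
E
```

```text
[ 0.54039197 -0.08532659 -0.01984517]
[[-2.6, -0.7], [-1.2, -0.1], [-0.8, 0.7], [1.3, -0.4], [0.8, -0.0], [-0.9, 0.5], [1.3, 0.8], [0.8, -0.9], [0.2, -0.4], [-1.5, 1.4], [1.5, -0.6]]
nl [ 0.5002 -0.0445  0.    ]
nr [ 0.4986 -0.1245  0.    ]
bay [ 0.5782 -0.0461  0.    ]
emp [ 0.5766 -0.1261  0.    ]
blk [ 0.6392 -0.0473  0.    ]
block [array([93.6, 71.2]), array([92.8,  8.3]), array([110.9,  71.6]), array([111. ,   8.7])]
can [117.9 -46. ] [117.4 -53. ] mm [array([-39.3, 136.6]), array([106.5, 142.2]), array([-40.4, 206.5])]
trafo top [array([24.8, 55.5]), array([56.2, 54.7]), array([53.4, 26.6]), array([20.5, 27.5])]
```

Careful with the scale: shifts go in shares of 0.4 m and turns go in shares of 360 degrees. That gives: -0.122 m / 0.4 = -0.305, -0.097 m / 0.4 = -0.2425, -0.02 rad / 6.2832 = -0.0032.

Emit:
send_rows:
  motion:
    - [[-0.03, -0.015, -0.025], 0, 0.2]
    - [[-0.0625, -0.03, -0.0625], 0, 0.2]
    - [[-0.1, -0.0475, -0.1125], -0.0016, 0.2]
    - [[-0.1375, -0.065, -0.1625], -0.0032, 0.2]
    - [[-0.175, -0.0825, -0.2125], -0.0032, 0.2]
    - [[-0.2075, -0.1, -0.255], -0.0032, 0.2]
    - [[-0.23, -0.11, -0.2875], -0.0032, 0.2]
    - [[-0.2425, -0.115, -0.305], -0.0032, 0.2]
    - [[-0.2425, -0.115, -0.305], -0.0032, 0.2]
    - [[-0.2425, -0.115, -0.305], -0.0032, 0.2]

```text
time: 0.98
ee_pos: [0.5784, -0.0458, 0.1206]
eef_rot: [2.244, 2.199, 0.0]
force: [-0.1, 0.1, 0.2]
width: 0.0511
grip_force: 0.0
```

```bash
python3 - <<'E'
from h import *
import pickle
s=snapshot("wrist");pickle.dump(s,open("wrist1.pkl","wb"))
cv2.imwrite("pics/w2.png",cv2.resize(s["image"],(800,600),interpolation=3))
E
```

```text
(no output)
```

View pics/w2.png

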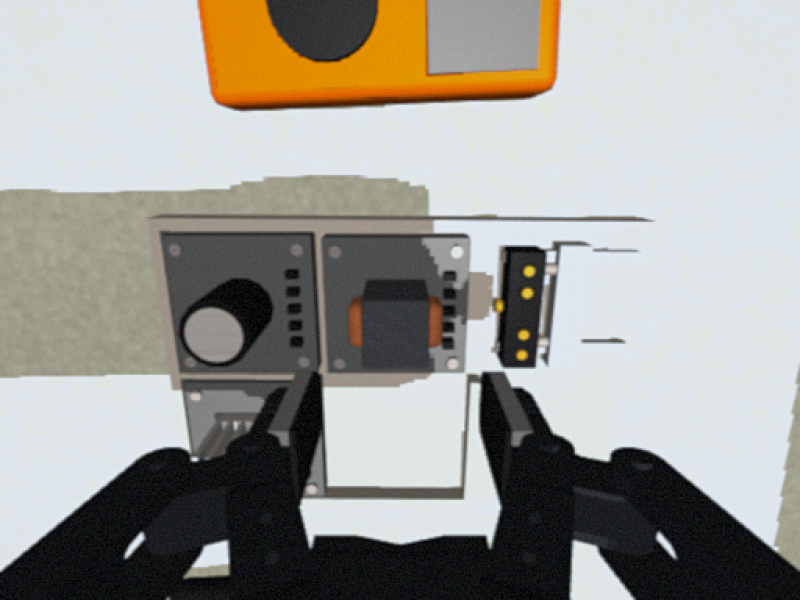

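The closer wrist view shows the transformer plate with corners (323,236), (468,236), (464,372), (326,373), centred between the fingers. The block front edge is at column 502. Refitting once.

```bash
python3 - <<'E'
from h import *
import pickle
from scipy.optimize import least_squares
S=pickle.load(open("wrist1.pkl","rb"))
A=[((0,77,17),(323,236)),((74,77,17),(468,236)),((74,3,17),(464,372)),((0,3,17),(326,373)),((-78,77,17),(163,234)),((-4,77,17),(314,234)),((-4,3,17),(317,371)),((-78,3,17),(178,372)),((-78,-3,17),(182,380)),((-41,40,57),(213,335))]
def W(p,P):
    c,s=np.cos(p[2]),np.sin(p[2]);P=np.array(P)/1000.
    return P@np.array([[c,s,0],[-s,c,0],[0,0,1]])+[p[0],p[1],0]
a=np.array([q for _,q in A])*.64-.2
PA=[q for q,_ in A]
f=lambda p:(proj(S,W(p,PA))-a).ravel()
r=least_squares(f,[.55,0,0],loss="soft_l1");p=r.x;print(p);print(f(p).reshape(-1,2).round(1).tolist())
for n,q in dict(nl=(-41,40,0),bay=(37,40,0),emp=(37,-42,0),blk=(98,40,0)).items():print(n,W(p,[q])[0].round(4))
R=np.array([[np.cos(p[2]),np.sin(p[2])],[-np.sin(p[2]),np.cos(p[2])]])
def tr(uv,z): return (R@(ray(S,*(np.array(uv)*.64-.2),z)[:2]-p[:2])*1000).round(1)
print("block",[tr(u,.024) for u in((503,247),(502,366),(546,247),(538,366))])
print("trafo top",[tr(u,.055) for u in((363,306),(429,308),(433,370),(362,370))], "wallR",tr((325,488),.016),tr((465,488),.016))
pickle.dump(p,open("p.pkl","wb"))
E
```

```text
[ 0.53918172 -0.08582743 -0.02863618]
[[-1.9, -0.5], [1.3, 0.3], [-0.7, 0.6], [-0.2, -0.7], [-0.9, -0.1], [-1.3, 0.7], [0.8, 0.6], [1.7, -0.8], [0.0, 0.6], [1.2, -0.6]]
nl [ 0.4993 -0.0447  0.    ]
bay [ 0.5773 -0.0469  0.    ]
emp [ 0.575  -0.1289  0.    ]
blk [ 0.6383 -0.0486  0.    ]
block [array([89.1, 73.2]), array([93.1, 10.5]), array([109.8,  73.4]), array([111.9,  10.7])]
trafo top [array([23.6, 52.7]), array([52.2, 52.1]), array([54.8, 22.7]), array([22.7, 22.4])] wallR [ -3.3 -72.3] [ 78.9 -71.6]
```

Converted, -0.085 m / 0.4 = -0.2125, -0.081 m / 0.4 = -0.2025.

Emit:
send_rows:
  motion:
    - [[0, 0, -0.025], 0, 0.2]
    - [[0, 0, -0.06], 0, 0.2]
    - [[0, 0, -0.095], 0, 0.2]
    - [[0, 0, -0.13], 0, 0.2]
    - [[0, 0, -0.16], 0, 0.2]
    - [[0, 0, -0.185], 0, 0.2]
    - [[0, 0, -0.2025], 0, 0.2]
    - [[0, 0, -0.2125], 0, 0.2]
    - [[0, 0, -0.2125], 0, 0.2]
    - [[0, 0, -0.2125], 0, 0.2]

```text
time: 1.87
ee_pos: [0.5782, -0.0461, 0.0355]
eef_rot: [2.244, 2.199, 0.0]
force: [0.1, -0.5, 0.4]
width: 0.0512
grip_force: 0.0
```

Emit:
send_rows:
  motion:
    - [[0, 0, 0], 0, 0.1]
    - [[0, 0, 0], 0, 0.0]
    - [[0, 0, 0], 0, -0.1]
    - [[0, 0, 0], 0, -0.2]
    - [[0, 0, 0], 0, -0.3]
    - [[0, 0, 0], 0, -0.4]
    - [[0, 0, 0], 0, -0.4]
    - [[0, 0, 0], 0, -0.4]
    - [[0, 0, 0], 0, -0.4]
    - [[0, 0, 0], 0, -0.4]

```text
time: 2.7
ee_pos: [0.5781, -0.046, 0.0357]
eef_rot: [2.243, 2.199, 0.001]
force: [-1.3, 0.2, 6.4]
width: 0.0292
grip_force: 60.0
```

Converted, -0.068 m / 0.4 = -0.17, -0.001 m / 0.4 = -0.0025.

Emit:
send_rows:
  motion:
    - [[0, 0, 0.001], 0, -0.4]
    - [[0, -0.0075, 0.0013], 0, -0.4]
    - [[0, -0.0225, 0.0013], 0, -0.4]
    - [[-0.0013, -0.045, 0.0013], 0, -0.4]
    - [[-0.0025, -0.07, 0.0013], 0, -0.4]
    - [[-0.0025, -0.095, 0.0013], 0, -0.4]
    - [[-0.0025, -0.12, 0.0013], 0, -0.4]
    - [[-0.0038, -0.1425, 0.0013], 0, -0.4]
    - [[-0.0038, -0.16, 0.0013], 0, -0.4]
    - [[-0.0038, -0.17, 0.0013], 0, -0.4]

```text
time: 3.53
ee_pos: [0.5762, -0.1156, 0.0357]
eef_rot: [2.245, 2.197, -0.001]
force: [-0.4, 0.6, -2.4]
width: 0.0294
grip_force: 59.3
```

Converted, -0.011 m / 0.4 = -0.0275, -0.0105 m / 0.4 = -0.0263.

Emit:
send_rows:
  motion:
    - [[0, -0.005, 0], 0, -0.4]
    - [[0, -0.01, 0], 0, -0.4]
    - [[0, -0.015, 0], 0, -0.4]
    - [[0, -0.02, 0], 0, -0.4]
    - [[0, -0.0225, 0], 0, -0.4]
    - [[0, -0.025, 0], 0, -0.4]
    - [[0, -0.0263, 0], 0, -0.4]
    - [[0, -0.0275, 0], 0, -0.4]
    - [[0, -0.0275, 0], 0, -0.4]
    - [[0, -0.0275, 0], 0, -0.4]

```text
time: 4.37
ee_pos: [0.5765, -0.125, 0.0358]
eef_rot: [-2.243, -2.199, 0.0]
force: [0.3, 0.7, -3.3]
width: 0.0293
grip_force: 59.3
```

Converted, -0.002 m / 0.4 = -0.005, -0.0018 m / 0.4 = -0.0045.

Emit:
send_rows:
  motion:
    - [[0, -0.0008, 0], 0, -0.4]
    - [[0, -0.0015, 0], 0, -0.4]
    - [[0, -0.0023, 0], 0, -0.4]
    - [[0, -0.003, 0], 0, -0.4]
    - [[0, -0.0035, 0], 0, -0.4]
    - [[0, -0.004, 0], 0, -0.4]
    - [[0, -0.0045, 0], 0, -0.4]
    - [[0, -0.005, 0], 0, -0.4]
    - [[0, -0.005, 0], 0, -0.4]
    - [[0, -0.005, 0], 0, -0.4]

```text
time: 5.2
ee_pos: [0.5765, -0.127, 0.0358]
eef_rot: [-2.244, -2.199, -0.0]
force: [-0.0, -0.3, -3.5]
width: 0.0292
grip_force: 59.3
```

Converted, -0.0015 m / 0.4 = -0.0038, -0.0014 m / 0.4 = -0.0035.

Emit:
send_rows:
  motion:
    - [[0, -0.0008, 0], 0, -0.4]
    - [[0, -0.0013, 0], 0, -0.4]
    - [[0, -0.002, 0], 0, -0.4]
    - [[0, -0.0025, 0], 0, -0.4]
    - [[0, -0.003, 0], 0, -0.4]
    - [[0, -0.0035, 0], 0, -0.4]
    - [[0, -0.0038, 0], 0, -0.4]
    - [[0, -0.0038, 0], 0, -0.4]
    - [[0, -0.0038, 0], 0, -0.4]
    - [[0, -0.0038, 0], 0, -0.4]

```text
time: 6.03
ee_pos: [0.5765, -0.1276, 0.0359]
eef_rot: [-2.243, -2.199, -0.001]
force: [-1.1, 7.4, -0.7]
width: 0.0296
grip_force: 59.6
```

Converted, 0.055 m / 0.4 = 0.1375, 0.01 m / 0.4 = 0.025.

Emit:
send_rows:
  motion:
    - [[0, 0, -0.0013], 0, -0.4]
    - [[0, 0.0005, -0.0013], 0, -0.4]
    - [[0, 0.001, -0.0013], 0, -0.2]
    - [[0, 0.001, -0.0013], 0, 0.0]
    - [[0, 0.001, -0.0013], 0, 0.2]
    - [[0, 0.001, -0.0013], 0, 0.2]
    - [[0, 0.001, -0.0013], 0, 0.2]
    - [[0, 0.001, 0.025], 0, 0.2]
    - [[0, 0.001, 0.075], 0, 0.2]
    - [[0, 0.001, 0.1375], 0, 0.2]

```text
time: 6.87
ee_pos: [0.5756, -0.1281, 0.0909]
eef_rot: [-2.242, -2.198, 0.003]
force: [-0.3, -0.4, 1.7]
width: 0.0516
grip_force: 0.0
```

Converted, 0.0835 m / 0.4 = 0.2088, 0.08 m / 0.4 = 0.2, -0.005 rad / 6.2832 = -0.0008.

Emit:
send_rows:
  motion:
    - [[0, 0, 0.025], 0, 0.2]
    - [[-0.015, 0.02, 0.05], 0, 0.2]
    - [[-0.045, 0.05, 0.07], -0.0003, 0.2]
    - [[-0.075, 0.085, 0.075], -0.0008, 0.2]
    - [[-0.1075, 0.12, 0.075], -0.0008, 0.2]
    - [[-0.1375, 0.1525, 0.075], -0.0008, 0.2]
    - [[-0.165, 0.18, 0.075], -0.0008, 0.2]
    - [[-0.1825, 0.2, 0.075], -0.0008, 0.2]
    - [[-0.1913, 0.2088, 0.075], -0.0008, 0.2]
    - [[-0.1913, 0.2088, 0.075], -0.0008, 0.2]

```text
time: 7.7
ee_pos: [0.4994, -0.0438, 0.1209]
eef_rot: [-2.248, -2.195, -0.0]
force: [0.5, 0.1, 0.5]
width: 0.0513
grip_force: 0.0
```

```bash
python3 - <<'E'
from h import *
import pickle
s=snapshot("wrist");pickle.dump(s,open("wrist2.pkl","wb"));print(get_obs()["ee_pos"])
cv2.imwrite("pics/w3.png",cv2.resize(s["image"],(800,600),interpolation=3))
E
```

```text
[ 0.50007303 -0.04449365  0.12097935]
```

View pics/w3.png

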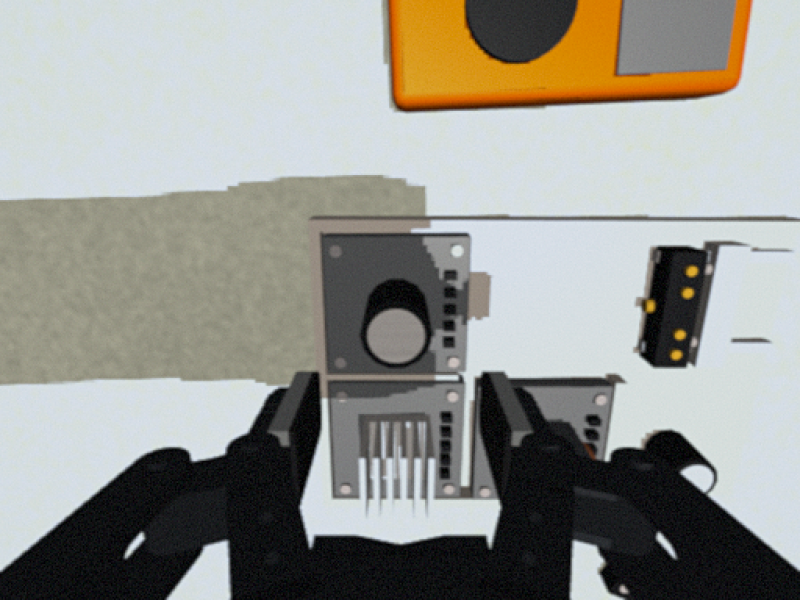

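The transformer now stands square in the far right place, with its plate edge at row ~379 and against the right wall. The heatsink is untouched, and the capacitor can at (397,335) is centred between the fingers.

Converted, -0.08 m / 0.4 = -0.2, -0.077 m / 0.4 = -0.1925.

Emit:
send_rows:
  motion:
    - [[0, 0, -0.025], 0, 0.2]
    - [[0, 0, -0.0625], 0, 0.2]
    - [[0, 0, -0.105], 0, 0.2]
    - [[0, 0, -0.145], 0, 0.2]
    - [[0, 0, -0.175], 0, 0.2]
    - [[0, 0, -0.1925], 0, 0.2]
    - [[0, 0, -0.2], 0, 0.2]
    - [[0, 0, -0.2], 0, 0.2]
    - [[0, 0, -0.2], 0, 0.1]
    - [[0, 0, -0.2], 0, 0.0]

```text
time: 8.58
ee_pos: [0.5004, -0.0447, 0.0414]
eef_rot: [2.249, 2.193, 0.001]
force: [1.3, 0.0, -0.4]
width: 0.0428
grip_force: 0.0
```

Converted, 0.0003 m / 0.4 = 0.0008.

Emit:
send_rows:
  motion:
    - [[0, 0, 0], 0, -0.1]
    - [[0, 0, 0], 0, -0.2]
    - [[0, 0, 0], 0, -0.3]
    - [[0, 0, 0], 0, -0.4]
    - [[0, 0, 0], 0, -0.4]
    - [[0, 0, 0], 0, -0.4]
    - [[0, 0, 0], 0, -0.4]
    - [[0, 0, 0], 0, -0.4]
    - [[0, 0, 0.0008], 0, -0.4]
    - [[0, 0, 0.0008], 0, -0.4]

```text
time: 9.42
ee_pos: [0.5002, -0.0446, 0.0415]
eef_rot: [2.249, 2.193, 0.001]
force: [-0.4, 0.1, 8.6]
width: 0.0301
grip_force: 59.8
```

Emit:
send_rows:
  motion:
    - [[0, 0, 0.0015], 0, -0.4]
    - [[0.01, 0, 0.0015], 0, -0.4]
    - [[0.0275, -0.0008, 0.0015], 0, -0.4]
    - [[0.0525, -0.0013, 0.0015], 0, -0.4]
    - [[0.08, -0.002, 0.0015], 0, -0.4]
    - [[0.1075, -0.0025, 0.0015], 0, -0.4]
    - [[0.135, -0.0033, 0.0015], 0, -0.4]
    - [[0.1625, -0.004, 0.0015], 0, -0.4]
    - [[0.1825, -0.0045, 0.0015], 0, -0.4]
    - [[0.195, -0.005, 0.0015], 0, -0.4]

```text
time: 10.25
ee_pos: [0.5793, -0.0466, 0.0416]
eef_rot: [2.249, 2.193, 0.0]
force: [-1.2, -0.3, 1.7]
width: 0.0303
grip_force: 59.6
```

Converted, 0.009 m / 0.4 = 0.0225, 0.008 m / 0.4 = 0.02.

Emit:
send_rows:
  motion:
    - [[0.0025, 0, 0], 0, -0.4]
    - [[0.005, 0, 0], 0, -0.4]
    - [[0.0075, 0, 0], 0, -0.4]
    - [[0.01, 0, 0], 0, -0.4]
    - [[0.0125, 0, 0], 0, -0.4]
    - [[0.015, 0, 0], 0, -0.4]
    - [[0.0175, -0.0005, 0], 0, -0.4]
    - [[0.02, -0.0005, 0], 0, -0.4]
    - [[0.0225, -0.0005, 0], 0, -0.4]
    - [[0.0225, -0.0005, 0], 0, -0.4]

```text
time: 11.08
ee_pos: [0.5872, -0.0468, 0.0417]
eef_rot: [2.249, 2.193, 0.0]
force: [-0.1, 0.4, -3.4]
width: 0.0304
grip_force: 59.6
```

Converted, 0.003 m / 0.4 = 0.0075, 0.0027 m / 0.4 = 0.0068.

Emit:
send_rows:
  motion:
    - [[0.0008, 0, 0], 0, -0.4]
    - [[0.0015, 0, 0], 0, -0.4]
    - [[0.0023, 0, 0], 0, -0.4]
    - [[0.003, 0, 0], 0, -0.4]
    - [[0.0038, 0, 0], 0, -0.4]
    - [[0.0045, 0, 0], 0, -0.4]
    - [[0.0053, 0, 0], 0, -0.4]
    - [[0.006, 0, 0], 0, -0.4]
    - [[0.0068, 0, 0], 0, -0.4]
    - [[0.0075, 0, 0], 0, -0.4]

```text
time: 11.92
ee_pos: [0.59, -0.0468, 0.0417]
eef_rot: [-2.249, -2.193, -0.0]
force: [-0.1, -0.1, -3.5]
width: 0.0301
grip_force: 59.6
```

Converted, 0.003 m / 0.4 = 0.0075, 0.0027 m / 0.4 = 0.0068.

Emit:
send_rows:
  motion:
    - [[0.0008, 0, 0], 0, -0.4]
    - [[0.0015, 0, 0], 0, -0.4]
    - [[0.0023, 0, 0], 0, -0.4]
    - [[0.003, 0, 0], 0, -0.4]
    - [[0.0038, 0, 0], 0, -0.4]
    - [[0.0045, 0, 0], 0, -0.4]
    - [[0.0053, 0, 0], 0, -0.4]
    - [[0.006, 0, 0], 0, -0.4]
    - [[0.0068, 0, 0], 0, -0.4]
    - [[0.0075, 0, 0], 0, -0.4]

```text
time: 12.75
ee_pos: [0.593, -0.0468, 0.0417]
eef_rot: [-2.249, -2.193, 0.0]
force: [0.3, -0.7, -3.0]
width: 0.0306
grip_force: 59.6
```

Converted, 0.003 m / 0.4 = 0.0075, 0.0027 m / 0.4 = 0.0068.

Emit:
send_rows:
  motion:
    - [[0.0008, 0, 0], 0, -0.4]
    - [[0.0015, 0, 0], 0, -0.4]
    - [[0.0023, 0, 0], 0, -0.4]
    - [[0.003, 0, 0], 0, -0.4]
    - [[0.0038, 0, 0], 0, -0.4]
    - [[0.0045, 0, 0], 0, -0.4]
    - [[0.0053, 0, 0], 0, -0.4]
    - [[0.006, 0, 0], 0, -0.4]
    - [[0.0068, 0, 0], 0, -0.4]
    - [[0.0075, 0, 0], 0, -0.4]

```text
time: 13.58
ee_pos: [0.5956, -0.0468, 0.0417]
eef_rot: [-2.249, -2.193, 0.001]
force: [-4.8, 0.6, 0.5]
width: 0.0304
grip_force: 59.9
```

Converted, 0.0024 m / 0.4 = 0.006, 0.0021 m / 0.4 = 0.0053.

Emit:
send_rows:
  motion:
    - [[0.0008, 0, 0], 0, -0.4]
    - [[0.0015, 0, 0], 0, -0.4]
    - [[0.0023, 0, 0], 0, -0.4]
    - [[0.003, 0, 0], 0, -0.4]
    - [[0.0038, 0, 0], 0, -0.4]
    - [[0.0045, 0, 0], 0, -0.4]
    - [[0.0053, 0, 0], 0, -0.4]
    - [[0.006, 0, 0], 0, -0.4]
    - [[0.006, 0, 0], 0, -0.4]
    - [[0.006, 0, 0], 0, -0.4]

```text
time: 14.42
ee_pos: [0.5971, -0.0468, 0.0417]
eef_rot: [-2.248, -2.192, 0.003]
force: [-10.1, 1.3, 8.1]
width: 0.0302
grip_force: 60.8
```

Converted, 0.0022 m / 0.4 = 0.0055, 0.002 m / 0.4 = 0.005.

Emit:
send_rows:
  motion:
    - [[0.001, 0, 0], 0, -0.4]
    - [[0.002, 0, 0], 0, -0.4]
    - [[0.003, 0, 0], 0, -0.4]
    - [[0.004, 0, 0], 0, -0.4]
    - [[0.005, 0, 0], 0, -0.4]
    - [[0.0055, 0, 0], 0, -0.4]
    - [[0.0055, 0, 0], 0, -0.4]
    - [[0.0055, 0, 0], 0, -0.4]
    - [[0.0055, 0, 0], 0, -0.4]
    - [[0.0055, 0, 0], 0, -0.4]

```text
time: 15.25
ee_pos: [0.5985, -0.0468, 0.0417]
eef_rot: [-2.247, -2.191, 0.004]
force: [-18.1, 1.3, 14.5]
width: 0.0304
grip_force: 61.5
```

Converted, -0.0035 m / 0.4 = -0.0088, -0.003 m / 0.4 = -0.0075.

Emit:
send_rows:
  motion:
    - [[0, 0, 0], 0, -0.4]
    - [[0, 0, 0], 0, -0.4]
    - [[-0.0013, 0, 0], 0, -0.4]
    - [[-0.0025, 0, 0], 0, -0.4]
    - [[-0.0038, 0, 0], 0, -0.4]
    - [[-0.005, 0, 0], 0, -0.4]
    - [[-0.0063, 0, 0], 0, -0.4]
    - [[-0.0075, 0, 0], 0, -0.4]
    - [[-0.0088, 0, 0], 0, -0.4]
    - [[-0.0088, 0, 0], 0, -0.4]

```text
time: 16.08
ee_pos: [0.5963, -0.0468, 0.0416]
eef_rot: [-2.249, -2.193, 0.001]
force: [-6.9, 0.3, 2.2]
width: 0.0307
grip_force: 60.0
```

Converted, -0.0015 m / 0.4 = -0.0038, -0.0014 m / 0.4 = -0.0035.

Emit:
send_rows:
  motion:
    - [[-0.0008, 0, 0], 0, -0.4]
    - [[-0.0015, 0, 0], 0, -0.4]
    - [[-0.0023, 0, 0], 0, -0.4]
    - [[-0.003, 0, 0], 0, -0.4]
    - [[-0.0035, 0, 0], 0, -0.4]
    - [[-0.0038, 0, 0], 0, -0.4]
    - [[-0.0038, 0, 0], 0, -0.4]
    - [[-0.0038, 0, 0], 0, -0.4]
    - [[-0.0038, 0, 0], 0, -0.4]
    - [[-0.0038, 0, 0], 0, -0.4]

```text
time: 16.92
ee_pos: [0.5955, -0.0468, 0.0417]
eef_rot: [-2.249, -2.193, 0.0]
force: [-4.6, 0.1, -2.1]
width: 0.0301
grip_force: 59.6
```

Converted, -0.001 m / 0.4 = -0.0025, -0.0008 m / 0.4 = -0.002.

Emit:
send_rows:
  motion:
    - [[-0.0005, 0, 0], 0, -0.4]
    - [[-0.001, 0, 0], 0, -0.4]
    - [[-0.0015, 0, 0], 0, -0.4]
    - [[-0.002, 0, 0], 0, -0.4]
    - [[-0.0025, 0, 0], 0, -0.4]
    - [[-0.0025, 0, -0.0005], 0, -0.4]
    - [[-0.0025, 0, -0.0005], 0, -0.4]
    - [[-0.0025, 0, -0.0005], 0, -0.4]
    - [[-0.0025, 0, -0.0005], 0, -0.4]
    - [[-0.0025, 0, -0.0005], 0, -0.4]

```text
time: 17.75
ee_pos: [0.5948, -0.0469, 0.0416]
eef_rot: [2.249, 2.193, 0.0]
force: [-1.1, -0.2, -2.2]
width: 0.0302
grip_force: 59.7
```

Converted, -0.0002 m / 0.4 = -0.0005.

Emit:
send_rows:
  motion:
    - [[0, 0, -0.0005], 0, -0.36]
    - [[0, 0, -0.0005], 0, -0.32]
    - [[0, 0, -0.0005], 0, -0.28]
    - [[0, 0, -0.0005], 0, -0.24]
    - [[0, 0, -0.0005], 0, -0.2]
    - [[0, 0, -0.0005], 0, -0.15]
    - [[0, 0, -0.0005], 0, -0.1]
    - [[0, 0, -0.0005], 0, -0.05]
    - [[0, 0, -0.0005], 0, 0.0]
    - [[0, 0, -0.0005], 0, 0.0]

```text
time: 18.58
ee_pos: [0.5946, -0.0468, 0.0413]
eef_rot: [-2.249, -2.193, -0.0]
force: [-1.1, -0.1, 0.4]
width: 0.0427
grip_force: 0.0
```

Emit:
send_rows:
  motion:
    - [[0, 0, 0.01], 0, 0.0]
    - [[0, 0, 0.025], 0, 0.0]
    - [[0, 0, 0.045], 0, 0.0]
    - [[0, 0, 0.07], 0, 0.0]
    - [[0, 0, 0.095], 0, 0.0]
    - [[0, 0, 0.12], 0, 0.0]
    - [[0, 0, 0.145], 0, 0.0]
    - [[0, 0, 0.1625], 0, 0.0]
    - [[0, 0, 0.175], 0, 0.0]
    - [[0, 0, 0.175], 0, 0.0]

```text
time: 19.42
ee_pos: [0.5951, -0.0468, 0.1126]
eef_rot: [2.248, 2.193, 0.002]
force: [-0.4, 0.4, 0.3]
width: 0.0425
grip_force: 0.0
```

```bash
python3 - <<'E'
from h import *
s=snapshot("wrist")
cv2.imwrite("pics/w4.png",cv2.resize(s["image"][120:345,150:450],(800,600),interpolation=3))
E
```

```text
(no output)
```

View pics/w4.png

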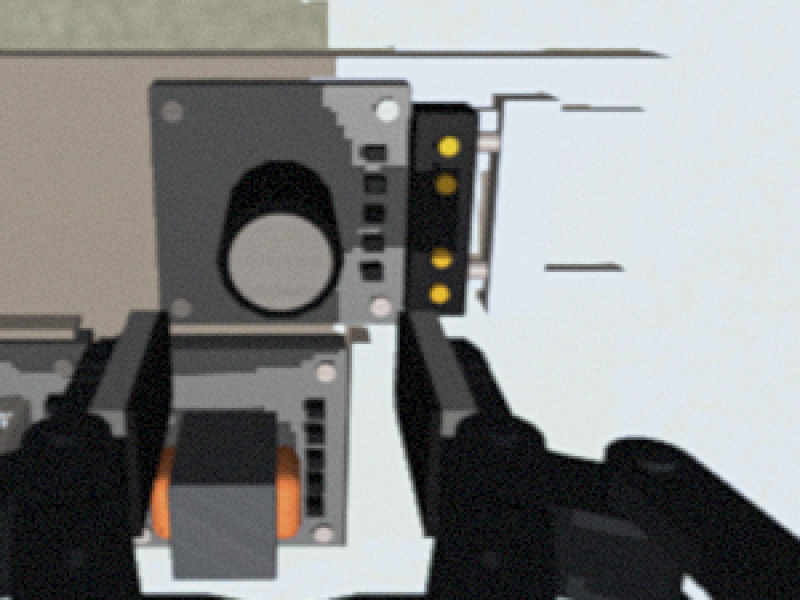

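The capacitor plate is flush against the contact block, with the edges meeting at column ~410. The transformer sits across in the far right place, with a clear gap to the capacitor plate at rows 325–337. Handing in.

```bash
python3 -c "
from plant import workorder
print(workorder.close_job())"
```

```text
the job is handed in; nothing more can be done
None
```

I slid the transformer fully across into the far right place and slid the capacitor module home against the contact block, pressing with about 18 N at the wrist (target about 15 N). After release the last picture showed its plate flush with the block. I then handed the job in, and no verdict came back.

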